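# Close the transfer bench and slide the specimen tray across to the microscope deck

## Task

The transfer bench is parted: turn the turnbuckle by its cross handle until it has drawn the two decks fully together and their edges meet. Only then push the tray of mounted specimens across the closed joint, keeping it flat on the decks and never lifting it, until it sits square against the end fence of the microscope deck, with all three specimens still standing in it. Leave the other things on the desk where they are.

Things in the scene. Friction and masses are not known exactly. Their poses are not given: they have to be found in the camera images.
- bench: Fixed aluminium base, 150 x 440 mm, with guides on which two level decks slide. Origin: on the desk, below the middle of the joint. z up; y runs from the loading deck (-y) to the microscope deck (+y); the turnbuckle is on the +x side, away from the robot. Each deck is 140 mm wide (centred on x = 0), 190 mm long in y, its flat top 50 mm above the desk.
- loading_deck_edge (a point): Middle of the loading deck's joint edge (its +y end), at the deck top; axes as the bench. The loading deck has no rim.
- scope_deck_edge (a point): Middle of the microscope deck's joint edge (its -y end), at the deck top; axes as the bench. Its distance along y from loading_deck_edge is the opening between the decks, 10 to 14 mm at the start and 0 when they meet.
- fence (a point): Middle of the inner face of the microscope deck's end fence, at the deck top; axes as the bench. The fence is a bar across the far (+y) end of the deck, 130 mm long in x, 24 mm high; its inner face is 180 mm from that deck's joint edge.
- handle_centre (a point): Centre of the turnbuckle's cross handle, on its axis, 145 mm to bench +x over the joint, 80 mm above the desk; bench axes (does not turn). Hub 44 mm diameter, 28 mm wide (y); four steel spokes 90 degrees apart, 10 mm thick, turning in the bench's xz plane, each with a 16 mm black ball centred 58 mm from the axis.
- turnbuckle (a joint): Turn of the sleeve and cross handle, rad. At 0 and each quarter turn a spoke points straight up; as the value grows the upper spoke goes to bench +x (away from the robot) and both decks draw in, closing the joint 16 mm per turn. Starts 0.8 to 2.2; 6.283 is the end, where the deck edges meet. About 0.2 N m of friction; stays where left.
- tray: Steel specimen tray, 110 mm wide (x), 140 mm long (y): an open box with partitions (2 by 3 cells) on four 10 mm dome feet at x +-43, y +-58 mm, which drop into an open joint. Origin: centre, at the bottom of the feet; pan underside 7 mm and rim 32 mm above it. Starts on the loading deck, its y axis roughly along the bench's. About 0.5 kg with specimens; slides freely.
- mount0: Specimen: black resin cylinder, 30 mm diameter, 20 mm high, mass about 25 g, standing loose in a cell of the tray. Origin: centre of its underside.
- mount1: Second specimen, the same as mount0, in another cell of the tray.
- mount2: Third specimen, the same as mount0, in another cell of the tray.
- dust_cap_b: Bystander: small black dust cap, 32 mm diameter, 23 mm high, standing on the desk under the turnbuckle's rod beside the loading deck. Origin: centre of its underside.
- canister: Bystander: grey objective canister, 48 mm diameter, 70 mm high, standing on the desk just past the loading end of the turnbuckle. Origin: centre of its underside.
- dust_cap_a: Bystander: black dust cap, 42 mm diameter, 30 mm high. Origin: centre of its underside.
- wash_bottle: Bystander: white plastic bottle, 62 mm diameter, 160 mm high. Origin: centre of its underside.
- mouse: Bystander: black computer mouse, 105 x 58 mm, 32 mm high, on a black mat. Origin: centre of its underside.
- spanner: Bystander: steel spanner, 150 mm long, lying on the desk beyond the turnbuckle.
- turnbuckle_sleeve (a point): The same point as handle_centre, for the turnbuckle as a whole: it lies along the bench's y axis, a dark steel sleeve 110 mm long, 32 mm in diameter, with a threaded rod running out of each end to a bracket on each deck at y about -155 and +155 mm (brackets up to 96 mm above the desk).

How it is judged:
On the way, in this order (a step that is already met when the one before it is completed fails the run):
1. the turnbuckle has drawn the decks together (joint under 1.5 mm open) while the tray is still wholly on the loading deck (y of scope_deck_edge in the frame of loading_deck_edge below 0.0015 m and y of tray in the frame of loading_deck_edge below -0.068 m), for 0.2 s.
2. the tray stands flat across the closed joint (y of scope_deck_edge in the frame of loading_deck_edge below 0.0015 m and y of tray in the frame of bench between -0.03 and 0.06 m and angle between tray's own z axis and vertical below 0.04 rad), for 0.1 s.
At the end, for the whole second after the job is handed in: The deck edges meet (joint under 1.5 mm open); the tray stands still and flat on the microscope deck, its end within 5 mm of the fence, square to it within 0.06 rad (3.4 degrees) and within 25 mm of the deck's middle line; the three specimens stand upright on the tray's floor (y of scope_deck_edge in the frame of loading_deck_edge below 0.0015 m and y of tray in the frame of fence above -0.075 m and x of tray in the frame of fence between -0.025 and 0.025 m and angle between the y axis of tray and the y axis of bench, either way round below 0.06 rad and z of tray in the frame of fence between -0.003 and 0.003 m and angle between tray's own z axis and vertical below 0.03 rad and linear speed of tray below 0.01 m/s and z of each of mount0, mount1, mount2 in the frame of tray below 0.015 m and angle between each of mount0, mount1, mount2's own z axis and vertical below 0.15 rad and horizontal distance between each of mount0, mount1, mount2 and tray below 0.08 m); the robot touches nothing.
It fails at once if the tray sags or tips more than 0.045 rad (2.6 degrees) (angle between tray's own z axis and vertical above 0.045 rad).
It fails at once if the tray is lifted more than 8 mm off the decks, or falls off them (z of tray in the frame of bench above 0.058 m or z of tray in the frame of bench below 0.04 m).
It fails at once if a bystander is moved more than 25 mm (distance of any of dust_cap_a, dust_cap_b, canister, wash_bottle, mouse, spanner from where it was at the start of the episode above 0.025 m).
It also fails if it takes over 72 s, if anything falls off the work surface, if the arm or the gripper's body presses on something with over 40 N, if the wrist force passes 120 N, or if a joint passes its speed limit or range.

## Robot

A 7-joint arm with a two-finger parallel gripper is mounted at the origin on the work surface. World frame = base frame: x ahead of the robot, y to its left, z up, the work surface at z = 0. Lengths are in m, angles in rad, forces in N, time in s.
With the tool pointing down it reaches from about 0.4 to 0.875 m from the base axis. Payload 19.3 kg.
Tool frame: the origin (TCP) lies on the centre line of the jaws, within the pads' length; the fingertips stand 14 mm ahead of it and the grasp point (between the pads) lies 5 mm behind it; x points along the fingers, y is the direction in which the jaws open and shut, and the axes are right-handed (so a half turn about x gives the same grasp; the last joint's range is limited). The gripper opens to 85 mm and grips with 20 to 120 N. Pads are 22 mm wide; open, the fingers measure 114 mm over their backs; the gripper's body (76 mm by 85 mm) begins 54 mm behind the grasp point. The pads swing forward as they close: fully open they stand 13 mm farther back than shut.
Start: joints at [1.141, 0.521, -0.036, 1.599, 0.021, 1.021, -0.113], TCP at [0.22, -0.585, 0.21] pointing down, gripper open.
Joint ranges: [-2.91, 2.91], [-0.3, 2.13], [-1.5, 1.42], [0.17, 2.43], [-1.26, 4.41], [0.16, 1.93], [-2.52, 2.52]. Speed limits (rad/s): [1.89, 1.89, 2.39, 2.39, 3.01, 3.01, 3.01].

## Interface

Orientations are given as [roll, pitch, yaw] about the fixed x, y, z axes, in that order (R = Rz(yaw) Ry(pitch) Rx(roll)).
In Python, from workcell import monitor, optics, bot gives the robot as it stands.
- The arm moves only by the tool arm_command, never from a script. Its arguments are lists of equal length, an entry for each row: "delta_pos": the shift along the tool's x, y, z as a fraction of full scale, a list of three; "rotation": the turn, a rotation vector about the tool's x, y, z as a fraction of full scale, a list of three. In form: {"delta_pos": [[dx, dy, dz], ...], "rotation": [[wx, wy, wz], ...]}. A call has 1 to 10 rows; each row shifts and turns the pose as measured when the row begins, along the tool's axes as they then stand; what a row does not reach is not made up. Full scale, the value 1, is 30 mm for a shift and 6 degrees for a turn. A row lasts 1/10 s, in which the tool goes at most 50 mm and 8.59 degrees, less where a joint would pass 70% of its speed; a pose out of reach is approached as far as the arm can. A call with a number of a shift or a turn outside -1 to 1 is refused whole. A call with a gripper value outside its range is refused whole. "gripper" is the closure, from -1 (fully open) to 1 (shut), so that 0 is half open, set as the call begins (left out, the last holds). The fingers move at their own pace and stop on an object; "grip_force" is the grip in N (left out, the last holds). Time passes only in rows, so rows that do not move let the fingers close. It gives the time, the measured TCP pose, the force and the opening at its end, in the units of the state.
- monitor.observe(): the state, without advancing time (a new reading comes with each control period).
- optics.grab_frame(name): name is "side" or "top" or "wrist"; returns the picture (400x640x3 uint8, red, green, blue); there is no depth.
- optics.camera_params(name): a dict with "fx", "fy", "cx", "cy" (pixels), "origin" and "rotation" of the camera in the world. Camera axes: x right, y down, z forward; pixel columns grow to the right and rows downward; lengths in m; the calibration is good to about 2 mm. The wrist camera is an equidistant fisheye: a pixel r from the principal point sees the ray r / f radians off the axis. A picture is of the moment at which its call begins: read the wrist's pose just before it. camera_params takes no time and is no camera call; for the wrist camera it gives the pose at the moment of the call.
- bot.job_done(): hands the job in, once; it reports no verdict.
The state is a dict: "clock": time; "qpos": joint angles; "qd": joint speeds; "joint_efforts": joint torques, N m; "position": TCP position; "tool_rot": TCP orientation; "force": force on the tool from outside, world axes, zero at the start; "moment": the same for the moment, N m; "grip_width": finger opening in m.
Only numpy, scipy, OpenCV 4.12 (cv2) and the standard library are available. Lean on these libraries where they do the work, as an engineer would, in place of code of your own. Each camera call takes 0.05 s, during which the arm holds its last target. There are 200 camera calls.

## Working session

There is one attempt and no reset: what is moved stays moved. The work goes in short steps, Python scripts to look and compute and a tool call to move; the robot and the scene stay as the last step left them, time stands still between calls to the robot, and variables do not carry over. Pictures are saved under pics/ and viewed, about 8 in all and at most 12, crops included, and the job is handed in when it is done.

Besides the shell and the picture viewer there is one more tool, called after ">>>" by a JSON object that holds its "method" and its "body". arm_command: Moves the arm, as the interface text tells. Its arguments: {"type":"object","properties":{"delta_pos":{"type":"array","items":{"type":"array","items":{"type":"number"}}},"rotation":{"type":"array","items":{"type":"array","items":{"type":"number"}}},"gripper":{"type":"number"},"grip_force":{"type":"number"}},"required":["delta_pos","rotation"]}

```bash
mkdir -p pics; ls; python3 - <<'E'
from workcell import monitor, optics, bot
import cv2
for n in ("top","side"):
    cv2.imwrite(f"pics/{n}0.png",optics.grab_frame(n)[:,:,::-1]); print(n,optics.camera_params(n))
print(monitor.observe())
E
```

```text
pics
top {'fx': 368.76648180769035, 'fy': 368.76648180769035, 'cx': 326.2715972026675, 'cy': 198.57860452241522, 'origin': array([ 0.3790947 , -0.04839566,  1.31506043]), 'rotation': array([-2.99602838,  0.01008335, -1.58095793])}
side {'fx': 404.10346483837696, 'fy': 404.10346483837696, 'cx': 324.099909792762, 'cy': 201.16894392373925, 'origin': array([0.01176833, 0.55933572, 0.96351415]), 'rotation': array([-2.39128013, -0.01819486, -2.38828509])}
{'clock': 0.1, 'qpos': array([ 1.14077838,  0.52195426, -0.03631713,  1.59989538,  0.0211914 ,
        1.0211147 , -0.11278352]), 'qd': array([ 0.00024545, -0.00262262,  0.00045022, -0.00096644,  0.00061388,
        0.00144159,  0.00081515]), 'joint_efforts': array([ 6.09753071e-03, -9.28488994e+01,  1.98519856e+00, -3.70536375e+01,
        1.82561675e-02,  5.23694107e-03, -3.97316603e-05]), 'position': array([ 0.21992454, -0.58470768,  0.20910342]), 'tool_rot': array([-1.50403593,  1.56980926,  1.99736573]), 'force': array([-0.81397196, -0.19442882,  0.26486005]), 'moment': array([-0.00128625, -0.01825076,  0.01371473]), 'grip_width': 0.08514642406755932}
```

View pics/top0.png

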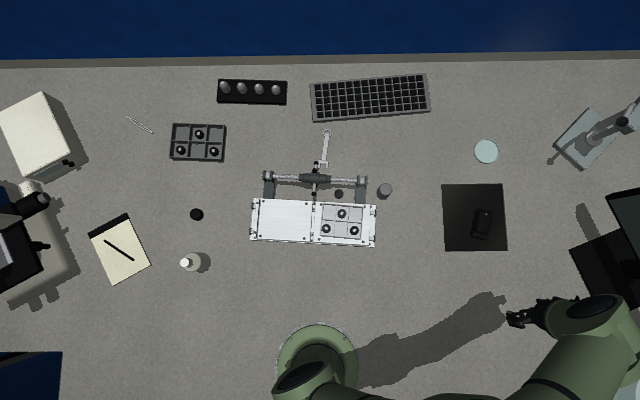

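View pics/side0.png

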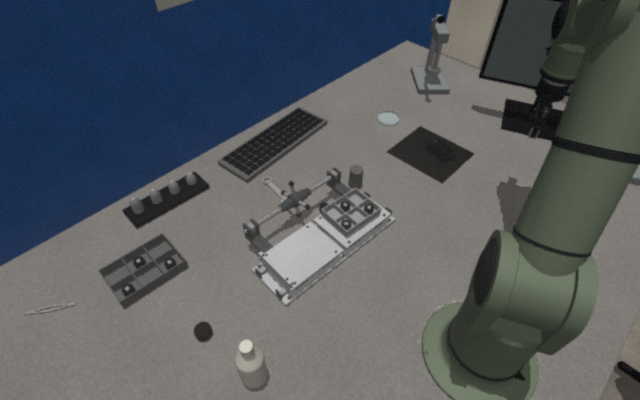

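The top view shows the bench around (313,222), the tray on its right (world −y), the turnbuckle above it at (316,180) and the canister at (385,190). The side view agrees. Next I'll enlarge both.

```bash
cat > h.py <<'E'
import numpy as np, cv2
from scipy.spatial.transform import Rotation as R
from workcell import monitor, optics, bot
def ray(n,u,v):
    c=optics.camera_params(n); d=np.array([(u-c['cx'])/c['fx'],(v-c['cy'])/c['fy'],1])
    return c['origin'],R.from_euler('xyz',c['rotation']).as_matrix()@d
def plane(n,u,v,z):
    o,d=ray(n,u,v); return o+d*(z-o[2])/d[2]
def proj(n,p):
    c=optics.camera_params(n); q=R.from_euler('xyz',c['rotation']).as_matrix().T@(np.array(p)-c['origin'])
    if n=='wrist':
        t=np.arctan2(np.hypot(*q[:2]),q[2]); s=t/np.hypot(*q[:2]); return c['cx']+c['fx']*s*q[0],c['cy']+c['fy']*s*q[1]
    return c['cx']+c['fx']*q[0]/q[2],c['cy']+c['fy']*q[1]/q[2]
def crop(n,name,x0,y0,x1,y1,k):
    im=optics.grab_frame(n)[:,:,::-1]; cv2.imwrite(f'pics/{name}_raw.png',im)
    cv2.imwrite(f'pics/{name}.png',cv2.resize(im[y0:y1,x0:x1],None,fx=k,fy=k,interpolation=cv2.INTER_CUBIC))
E
python3 - <<'E'
from h import *
a=cv2.imread('pics/top0.png')[120:260,240:400]; b=cv2.imread('pics/side0.png')[160:300,240:400]
cv2.imwrite('pics/c1.png',np.vstack([cv2.resize(i,None,fx=5,fy=5,interpolation=2)[:700] for i in (a,)])[:600] if 0 else cv2.resize(a[35:],None,fx=5,fy=5,interpolation=2))
cv2.imwrite('pics/c2.png',cv2.resize(b[:120],None,fx=5,fy=5,interpolation=2))
for n in('top','side'): print(n,R.from_euler('xyz',optics.camera_params(n)['rotation']).as_matrix()[:,2])
print(plane('top',313,222,.05),plane('top',250,240,0.05),plane('top',376,246,.05),plane('top',316,180,.08))
E
```

```text
top [ 0.14514465  0.0085021  -0.98937392]
side [ 0.45672737 -0.5064784  -0.73135473]
[0.48386772 0.00891096 0.05      ] [0.42462234 0.22464326 0.05      ] [ 0.3998346  -0.20487462  0.05      ] [ 0.62474163 -0.0033942   0.08      ]
```

View pics/c1.png

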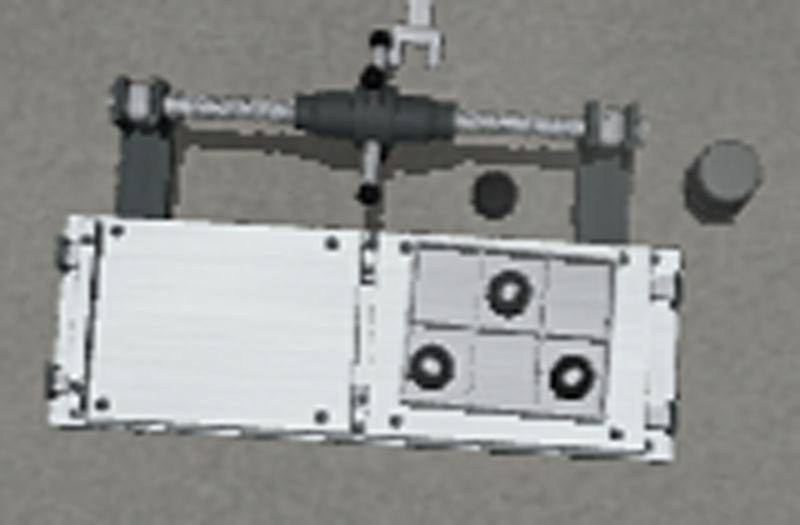

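View pics/c2.png

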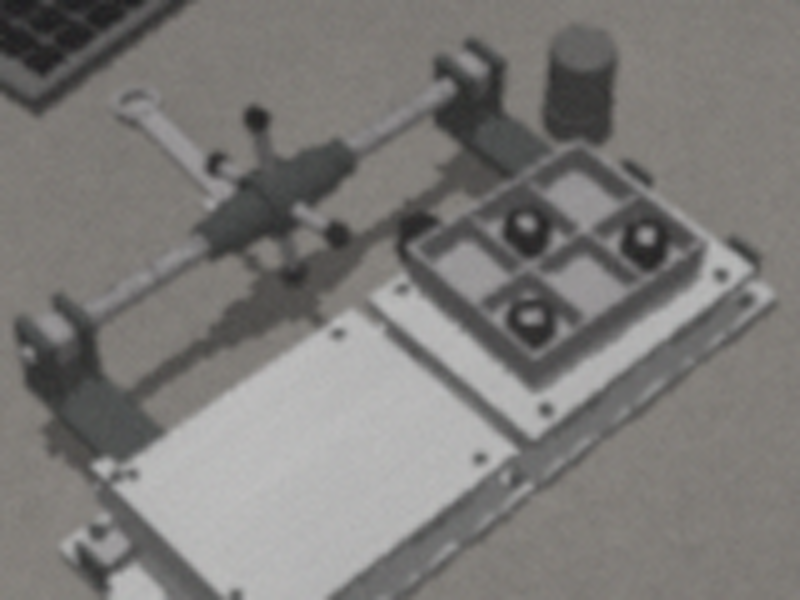

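Top crop: the hub is at crop (372,118), with balls at (373,75), (380,40) and (369,193). Side crop: balls at (257,118), (220,163), (338,235) and (293,272). The tray's corners and the deck edges are clear in both. I'll triangulate these points.

```bash
python3 - <<'E'
from h import *
T=lambda u,v:(240+u/5,155+v/5)
S=lambda u,v:(240+u/5,160+v/5)
def tri(a,b):
    o1,d1=ray('top',*a);o2,d2=ray('side',*b)
    A=np.c_[d1,-d2]; s=np.linalg.lstsq(A,o2-o1,rcond=None)[0]
    p,q=o1+s[0]*d1,o2+s[1]*d2; return (p+q)/2,np.linalg.norm(p-q)
for n,a,b in [('up',(373,75),(257,118)),('far',(380,40),(220,163)),('near',(369,193),(338,235)),('canister top',(730,170),(582,45))]: print(n,*tri(T(*a),S(*b)))
P=lambda u,v,z:plane('top',*T(u,v),z)[:2].round(4)
print('brackets',P(140,88,.096),P(613,110,.096))
print('deck corners L',P(97,220,.05),P(85,408,.05),P(362,236,.05),P(354,430,.05))
print('deck corners R',P(384,238,.05),P(372,435,.05),P(648,248,.05),P(642,452,.05))
print('tray rim',[P(*p,.082) for p in [(414,247),(614,262),(604,418),(401,402)]])
print('mounts',[P(*p,.077) for p in [(508,293),(432,367),(572,376)]],'capb',P(494,193,.02))
E
```

```text
up [ 0.64775039 -0.00095541  0.13219205] 0.00016367014083322687
far [ 0.68784914 -0.00339735  0.06398374] 0.0007275184006000033
near [0.57652314 0.00405312 0.08886207] 0.0002464733553981092
canister top [ 0.59412767 -0.24237501  0.06575766] 0.002176978038592139
brackets [0.649  0.1582] [ 0.6299 -0.161 ]
deck corners L [0.5659 0.1947] [0.4359 0.2009] [0.5526 0.0107] [0.419  0.0167]
deck corners R [ 0.551  -0.0046] [0.4155 0.0045] [ 0.5419 -0.187 ] [ 0.4021 -0.1791]
tray rim [array([ 0.5403, -0.0259]), array([ 0.5286, -0.1604]), array([ 0.4242, -0.1512]), array([ 0.4363, -0.0163])]
mounts [array([ 0.5089, -0.0889]), array([ 0.4596, -0.0372]), array([ 0.4526, -0.1309])] capb [ 0.5865 -0.082 ]
```

```bash
cat >> h.py <<'E'
YAW=-0.06; O=np.array([0.486,0.008,0]); Rb=R.from_euler('z',YAW).as_matrix()
RH=np.c_[[0,0,-1],Rb[:,1],Rb[:,0]]      # tool x down, y=bench y, z=bench x (turning)
RP=np.c_[[0,0,-1],Rb[:,0],-Rb[:,1]]     # tool y=bench x (pushing tray)
RP2=np.c_[[0,0,-1],-Rb[:,0],Rb[:,1]]
def W(p): return O+Rb@np.array(p)
def B(p): return Rb.T@(np.array(p)-O)
def state():
    s=monitor.observe(); M=R.from_euler('xyz',s['tool_rot']).as_matrix()
    print('t',round(s['clock'],2),'bench',B(s['position']).round(4),'F',s['force'].round(1),'w',round(s['grip_width'],4)); return s['position'],M
def rel(p_b,M2):
    p,M=state(); print('tool-frame shift/30mm',(M.T@(W(p_b)-p)/.03).round(2),'rot/6deg',(R.from_matrix(M.T@M2).as_rotvec()/np.radians(6)).round(2))
def rows(p_b,M2,n):
    p,M=state(); p2=W(p_b); rv=R.from_matrix(M.T@M2).as_rotvec()
    for i in range(n):
        Mi=M@R.from_rotvec(rv*i/n).as_matrix()
        print((Mi.T@(p2-p)/n/.03).round(2).tolist(),end=',')
    print('\nrot',(rv/n/np.radians(6)).round(2).tolist(),'x',n)
E
python3 - <<'E'
from h import *
for M in (RP,RP2): rel([.1,0,.2],M)
rows([.08,0,.21],RH,10)
print(W([.145,0,.08]), monitor.observe()['qpos'])
E
```

```text
t 0.1 bench [-0.2301 -0.6076  0.2091] F [-0.8 -0.2  0.3] w 0.0851
tool-frame shift/30mm [  0.32 -14.01 -18.3 ] rot/6deg [-1.099e+01 -0.000e+00  1.000e-02]
t 0.1 bench [-0.2301 -0.6076  0.2091] F [-0.8 -0.2  0.3] w 0.0851
tool-frame shift/30mm [  0.32 -14.01 -18.3 ] rot/6deg [1.901e+01 1.000e-02 1.000e-02]
t 0.1 bench [-0.2301 -0.6076  0.2091] F [-0.8 -0.2  0.3] w 0.0851
[-0.0, -1.43, -1.77],[-0.0, -0.9, -2.09],[-0.0, -0.31, -2.25],[-0.0, 0.31, -2.25],[-0.0, 0.91, -2.09],[-0.0, 1.43, -1.77],[-0.0, 1.85, -1.32],[-0.0, 2.14, -0.77],[-0.0, 2.27, -0.16],[-0.0, 2.23, 0.45],
rot [-2.6, -0.0, 0.0] x 10
[ 0.63073908 -0.00069478  0.08      ] [ 1.14077838  0.52195426 -0.03631713  1.59989538  0.0211914   1.0211147
 -0.11278352]
```

```bash
sed -i 's/^RH=.*/RH=np.c_[[0,0,-1],-Rb[:,1],-Rb[:,0]]/' h.py; python3 - <<'E'
from h import *
rows([.11,0,.23],RH,24)
E
```

```text
t 0.1 bench [-0.2301 -0.6076  0.2091] F [-0.8 -0.2  0.3] w 0.0851
[-0.03, -0.58, -0.78],[-0.03, -0.59, -0.77],[-0.03, -0.6, -0.75],[-0.03, -0.62, -0.74],[-0.03, -0.63, -0.73],[-0.03, -0.64, -0.72],[-0.03, -0.66, -0.71],[-0.03, -0.67, -0.7],[-0.03, -0.68, -0.69],[-0.03, -0.69, -0.68],[-0.03, -0.7, -0.66],[-0.03, -0.72, -0.65],[-0.03, -0.73, -0.64],[-0.03, -0.74, -0.62],[-0.03, -0.75, -0.61],[-0.03, -0.76, -0.6],[-0.03, -0.77, -0.59],[-0.03, -0.78, -0.57],[-0.03, -0.79, -0.56],[-0.03, -0.8, -0.54],[-0.03, -0.81, -0.53],[-0.03, -0.82, -0.52],[-0.03, -0.83, -0.5],[-0.03, -0.84, -0.49],
rot [0.17, 0.0, 0.0] x 24
```

>>> {"method": "arm_command", "body": {"delta_pos": [[-0.05,-0.6,-0.78],[-0.05,-0.62,-0.75],[-0.05,-0.63,-0.75],[-0.05,-0.65,-0.75],[-0.05,-0.66,-0.75],[-0.05,-0.67,-0.72],[-0.05,-0.68,-0.7],[-0.05,-0.7,-0.7],[-0.05,-0.7,-0.7],[-0.05,-0.7,-0.7]], "rotation": [[0.2,0,0],[0.2,0,0],[0.2,0,0],[0.2,0,0],[0.2,0,0],[0.2,0,0],[0.2,0,0],[0.2,0,0],[0.2,0,0],[0.2,0,0]], "gripper": 1}}

```text
clock: 1.1
position: [0.3817, -0.3286, 0.2215]
tool_rot: [-0.849, 1.564, 2.429]
force: [0.6, -0.1, -0.2]
grip_width: -0.0
```

```bash
python3 - <<'E'
from h import *
rows([.10,0,.23],RH,15)
print(monitor.observe()['qpos'])
E
```

```text
t 1.1 bench [-0.084  -0.3423  0.2215] F [ 0.6 -0.1 -0.2] w -0.0
[-0.02, -0.67, -0.55],[-0.02, -0.67, -0.54],[-0.02, -0.68, -0.53],[-0.02, -0.69, -0.52],[-0.02, -0.69, -0.51],[-0.02, -0.7, -0.5],[-0.02, -0.71, -0.49],[-0.02, -0.71, -0.49],[-0.02, -0.72, -0.48],[-0.02, -0.73, -0.47],[-0.02, -0.73, -0.46],[-0.02, -0.74, -0.45],[-0.02, -0.74, -0.44],[-0.02, -0.75, -0.43],[-0.02, -0.76, -0.42],
rot [0.12, 0.0, 0.0] x 15
[ 0.65506379  0.31941277 -0.07729386  1.89239959  0.02900226  0.93747438
 -0.87092209]
```

>>> {"method": "arm_command", "body": {"delta_pos": [[0,-0.8,-0.65],[0,-0.8,-0.65],[0,-0.8,-0.62],[0,-0.82,-0.6],[0,-0.84,-0.6],[0,-0.85,-0.6],[0,-0.86,-0.58],[0,-0.87,-0.57],[0,-0.87,-0.55],[0,-0.88,-0.55]], "rotation": [[0.15,0,0],[0.15,0,0],[0.15,0,0],[0.15,0,0],[0.15,0,0],[0.15,0,0],[0.15,0,0],[0.15,0,0],[0.15,0,0],[0.15,0,0]]}}

```text
clock: 2.1
position: [0.5493, -0.0543, 0.2206]
tool_rot: [-0.496, 1.561, 2.616]
force: [-0.7, -0.0, 0.5]
grip_width: 0.0
```

```bash
python3 - <<'E'
from h import *
rel([.10,0,.22],RH)
E
```

```text
t 2.1 bench [ 0.0669 -0.0584  0.2206] F [-0.7 -0.   0.5] w 0.0
tool-frame shift/30mm [ 0.02 -1.91 -1.16] rot/6deg [0.29 0.08 0.04]
```

>>> {"method": "arm_command", "body": {"delta_pos": [[0,-0.8,-0.5],[0,-0.8,-0.5],[0,-0.4,-0.2],[0,0,0],[0.8,0,0],[0.8,0,0],[0.8,0,0],[0.4,0,0],[0,0,0]], "rotation": [[0.15,0,0],[0.15,0.1,0.04],[0,0,0],[0,0,0],[0,0,0],[0,0,0],[0,0,0],[0,0,0],[0,0,0]]}}

```text
clock: 3.0
position: [0.5877, 0.005, 0.1329]
tool_rot: [1.032, 1.57, -2.169]
force: [-0.7, 0.3, 0.8]
grip_width: 0.0005
```

```bash
python3 - <<'E'
from h import *
rel([.139,0,.134],RH)
E
```

```text
t 3.0 bench [0.1017 0.0031 0.1329] F [-0.7  0.3  0.8] w 0.0005
tool-frame shift/30mm [-0.04  0.1  -1.24] rot/6deg [ 0.    0.01 -0.01]
```

>>> {"method": "arm_command", "body": {"delta_pos": [[0,0.05,-0.4],[0,0.05,-0.4],[0,0,-0.45],[0.07,0,-0.33],[0.13,0,-0.33]], "rotation": [[0,0,0],[0,0,0],[0,0,0],[0,0,0],[0,0,0]]}}

```text
clock: 3.5
position: [0.647, -0.0052, 0.1321]
tool_rot: [2.516, 1.567, -0.688]
force: [-0.3, -0.8, 0.1]
grip_width: -0.0
```

```bash
python3 - <<'E'
from h import *
rel([.168,0,.122],RH)
crop('side','s1',270,165,370,240,8)
E
```

```text
t 3.5 bench [ 0.1615 -0.0035  0.1321] F [-0.3 -0.8  0.1] w -0.0
tool-frame shift/30mm [ 0.34 -0.12 -0.22] rot/6deg [-0.02 -0.03 -0.02]
```

View pics/s1.png

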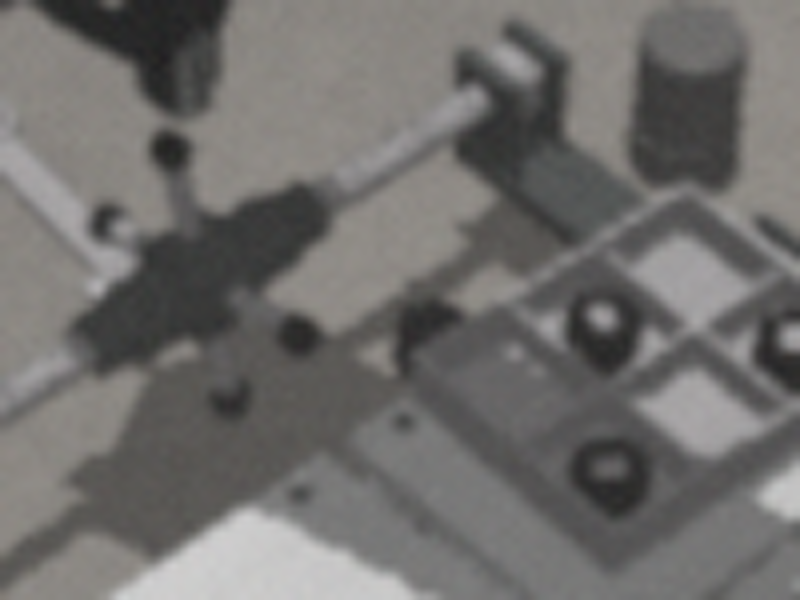

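Side view: the balls are unmoved, with the up ball at crop (170,148). The fingertip is at (180,110), apparently past or above it. I'll check that geometry.

```bash
python3 - <<'E'
from h import *
s=monitor.observe(); p=s['position']
for d in (0,.014): print('tip',[(round((u-270)*8),round((v-165)*8)) for u,v in [proj('side',p-[0,0,d])]])
im=optics.grab_frame('wrist')[:,:,::-1]; cv2.imwrite('pics/w1.png',im)
print([proj('wrist',q) for q in ([.6478,-.001,.132],[.6878,-.0034,.064],[.5765,.004,.0889],p-[0,0,.014])])
# refit of tri with both views: up ball
u,v=270+180/8,165+112/8
for x in (p[0],p[0]-.011,p[0]+.011):
    o,d=ray('side',u,v); print(o+d*(x-o[0])/d[0])
E
```

```text
tip [(179, 144)]
tip [(181, 171)]
[(np.float64(313.13814197406646), np.float64(243.05877005426657)), (np.float64(315.01052208789815), np.float64(158.40105483874606)), (np.float64(314.78389525143484), np.float64(305.60586473621004)), (np.float64(320.62104479744113), np.float64(233.28278009866946))]
[ 0.64798459 -0.0065262   0.14681379]
[0.63698459 0.00325739 0.16093431]
[ 0.65898459 -0.01630979  0.13269327]
```

View pics/w1.png

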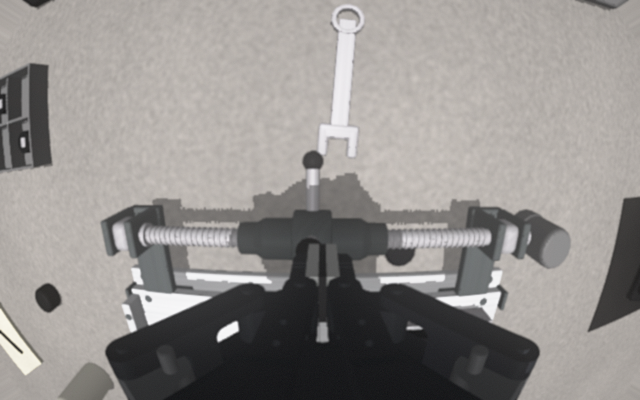

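The wrist view shows the hub at about (312,225) and a dark dome at (312,240). The fingers run up towards (305–345,250–290), but their tips aren't clear. I'll zoom in there.

```bash
python3 - <<'E'
from h import *
im=cv2.imread('pics/w1.png')[200:350,220:420]
im=np.clip(255*(im/255.)**.5,0,255).astype(np.uint8)
cv2.imwrite('pics/w1c.png',cv2.resize(im,None,fx=4,fy=4,interpolation=2))
c=optics.camera_params('wrist');print(c,c['origin']-monitor.observe()['position'],R.from_euler('xyz',c['rotation']).as_matrix()[:,2])
E
```

```text
{'fx': 309.70691628693146, 'fy': 309.70691628693146, 'cx': 322.058120063201, 'cy': 206.5606800987443, 'origin': array([ 0.71417413, -0.00987425,  0.29521122]), 'rotation': array([ 2.87098920e+00, -1.91979422e-03, -1.63263818e+00])} [ 0.06723481 -0.00482668  0.16413138] [-0.26691631  0.0146742  -0.96360799]
```

View pics/w1c.png

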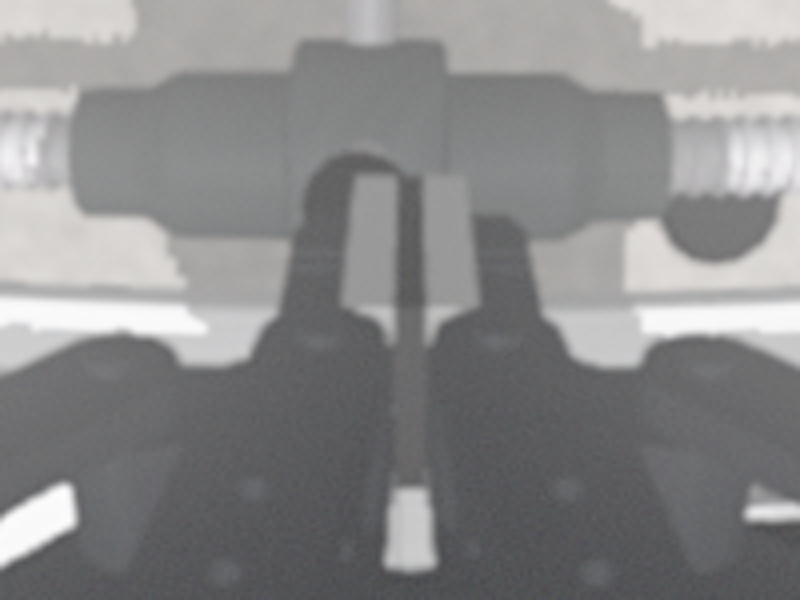

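The wrist crop shows the up ball at about crop (355,190), hidden behind and below the left fingertip. The fingertips (y≈178) end above the ball. Both cameras put the tips about 15 mm above the reported TCP, not 14 mm below it. I'll back off and go 28 mm lower.

>>> {"method": "arm_command", "body": {"delta_pos": [[0,-0.1,0.7],[0,-0.15,0.7],[0,0,0.6],[0.45,0,0],[0.45,0,0],[0,0,-0.4],[0,0,-0.4],[0,0,-0.4]], "rotation": [[0,0,0],[0,0,0],[0,0,0],[0,0,0],[0,0,0],[0,0,0],[0,0,0],[0,0,0]]}}

```text
clock: 4.4
position: [0.6203, 0.0039, 0.0996]
tool_rot: [0.962, 1.568, -2.241]
force: [0.4, -0.8, 0.1]
grip_width: -0.0001
```

```bash
python3 - <<'E'
from h import *
rel([.149,0,.105],RH)
E
```

```text
t 4.4 bench [0.1343 0.0039 0.0996] F [ 0.4 -0.8  0.1] w -0.0001
tool-frame shift/30mm [-0.18  0.13 -0.49] rot/6deg [-0.02  0.02 -0.02]
```

>>> {"method": "arm_command", "body": {"delta_pos": [[0,0.05,-0.3],[0,0,-0.3],[0,0,-0.3]], "rotation": [[0,0,0],[0,0,0],[0,0,0]]}}

```text
clock: 4.7
position: [0.6465, 0.0004, 0.0959]
tool_rot: [0.331, 1.561, -2.872]
force: [-5.8, -0.1, 0.2]
grip_width: -0.0003
```

```bash
cat >> h.py <<'E'
def balls(tag):
    im=optics.grab_frame('side')[:,:,::-1]; cv2.imwrite(f'pics/{tag}.png',cv2.resize(im[165:240,270:370],None,fx=8,fy=8,interpolation=2))
    im=optics.grab_frame('wrist')[:,:,::-1]; cv2.imwrite(f'pics/{tag}w.png',im)
E
python3 - <<'E'
from h import *
state(); balls('a2')
a=cv2.imread('pics/a2.png'); b=cv2.imread('pics/a2w.png')[120:340,220:420]
b=np.clip(255*(b/255.)**.5,0,255).astype(np.uint8)
cv2.imwrite('pics/a2j.png',np.hstack([cv2.resize(a,(440,330)),cv2.resize(b,(300,330))]))
E
```

```text
t 4.7 bench [0.1606 0.0021 0.0959] F [-5.8 -0.1  0.2] w -0.0003
```

View pics/a2j.png

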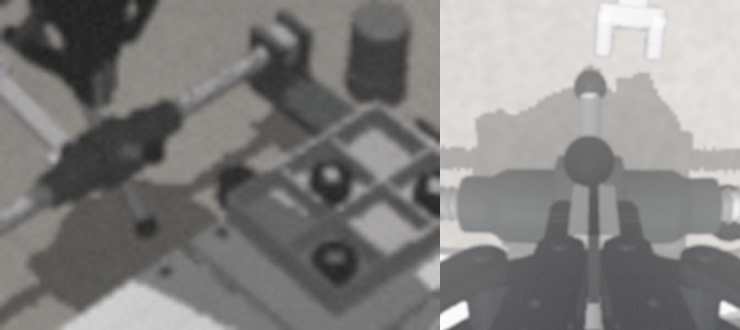

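The joined picture shows real contact. The up spoke leans away ahead of the fingertips, with its ball at (590,160) in the wrist half, and the force is −5.8 N. I'll continue the stroke.

>>> {"method": "arm_command", "body": {"delta_pos": [[0.1,0,-0.27],[0.28,0,-0.3],[0.1,0,-0.1]], "rotation": [[0,0,0],[0,0,0],[0,0,0]]}}

```text
clock: 5.1
position: [0.6661, -0.0012, 0.0803]
tool_rot: [0.323, 1.56, -2.88]
force: [-3.9, 0.5, 2.8]
grip_width: -0.0002
```

```bash
cat >> h.py <<'E'
def wray(u,v):
    c=optics.camera_params('wrist'); x,y=(u-c['cx'])/c['fx'],(v-c['cy'])/c['fy']; t=np.hypot(x,y)
    return c['origin'],R.from_euler('xyz',c['rotation']).as_matrix()@np.array([x/t*np.sin(t),y/t*np.sin(t),np.cos(t)])
def wballs(tag):
    """dark round blobs in wrist view -> handle plane (bench y=0) polar (angle from up toward +x, radius)"""
    c=optics.camera_params('wrist'); im=optics.grab_frame('wrist'); cv2.imwrite(f'pics/{tag}.png',im[:,:,::-1])
    m=(im.max(2)<45).astype(np.uint8); n,l,s,ce=cv2.connectedComponentsWithStats(m)
    for i in range(1,n):
        if 30<s[i,4]<1500:
            o,d=wray(*ce[i]); ob,db=B(o),Rb.T@d; q=ob+db*(-ob[1]/db[1]) if 0 else None
            # slightly off-plane rays: use height parametrisation: point on ray at radius 58 from axis
            a=np.array([.145,.08]); k=db[[0,2]]; p=ob[[0,2]]-a
            rr=np.roots([k@k,2*p@k,p@p-.058**2])
            if np.isreal(rr).all():
                for r in rr: 
                    h=p+r*k; print(ce[i].round(),s[i,4],'theta',round(np.arctan2(h[0],h[1]),2),'y',round((ob+r*db)[1],3))
E
python3 - <<'E'
from h import *
state(); wballs('a3')
E
```

```text
t 5.1 bench [0.1803 0.0016 0.0803] F [-3.9  0.5  2.8] w -0.0002
[319. 235.] 110 theta 2.81 y 0.003
[319. 235.] 110 theta 1.08 y 0.002
[322. 262.] 165 theta -3.05 y 0.001
[322. 262.] 165 theta 0.83 y 0.001
[ 36. 322.] 332 theta -1.47 y 0.281
[ 36. 322.] 332 theta -0.07 y 0.189
```

>>> {"method": "arm_command", "body": {"delta_pos": [[-0.9,0,0],[-0.9,0,0],[-0.9,0,0.1],[0,0,1],[0,0,1],[0,0,0.9],[0.7,0,0],[0.7,0,0],[0.7,0,0],[0,0,0]], "rotation": [[0,0,0],[0,0,0],[0,0,0],[0,0,0],[0,0,0],[0,0,0],[0,0,0],[0,0,0],[0,0,0],[0,0,0]]}}

```text
clock: 6.15
position: [0.5749, 0.0044, 0.1039]
tool_rot: [2.389, 1.567, -0.815]
force: [-1.1, -0.8, 0.5]
grip_width: 0.0003
```

```bash
python3 - <<'E'
from h import *
rel([.139,0,.107],RH); wballs('a4')
E
```

```text
t 6.15 bench [0.089  0.0017 0.1039] F [-1.1 -0.8  0.5] w 0.0003
tool-frame shift/30mm [-0.1   0.05 -1.67] rot/6deg [-0.02 -0.02 -0.02]
```

>>> {"method": "arm_command", "body": {"delta_pos": [[-0.05,0,-0.5],[-0.05,0,-0.5],[0,0,-0.5],[0.05,0,-0.33],[0.1,0,-0.33]], "rotation": [[0,0,0],[0,0,0],[0,0,0],[0,0,0],[0,0,0]]}}

```text
clock: 6.7
position: [0.6418, 0.0004, 0.1104]
tool_rot: [2.812, 1.565, -0.392]
force: [-4.3, -0.0, -1.2]
grip_width: -0.0003
```

```bash
python3 - <<'E'
from h import *
rel([.180,0,.08],RH); wballs('a5')
E
```

```text
t 6.7 bench [0.156  0.0018 0.1104] F [-4.3 -0.  -1.2] w -0.0003
tool-frame shift/30mm [ 1.02  0.06 -0.79] rot/6deg [-0.02 -0.05 -0.02]
[320. 241.] 572 theta -2.79 y 0.002
[320. 241.] 572 theta 0.41 y 0.002
```

>>> {"method": "arm_command", "body": {"delta_pos": [[0.25,0,-0.2],[0.25,0,-0.25],[0.28,0,-0.25],[0.25,0,-0.1]], "rotation": [[0,0,0],[0,0,0],[0,0,0],[0,0,0]]}}

```text
clock: 7.15
position: [0.6698, -0.0011, 0.0782]
tool_rot: [2.99, 1.562, -0.213]
force: [-0.9, 0.0, 5.4]
grip_width: -0.0004
```

```bash
python3 - <<'E'
from h import *
rel([.180,0,.08],RH); wballs('a6')
E
```

```text
t 7.15 bench [0.184  0.0019 0.0782] F [-0.9  0.   5.4] w -0.0004
tool-frame shift/30mm [-0.06  0.07  0.13] rot/6deg [-0.02 -0.09 -0.01]
[321. 253.] 275 theta 2.98 y 0.001
[321. 253.] 275 theta 0.99 y 0.001
[300. 259.] 77 theta 3.07 y 0.018
[300. 259.] 77 theta 0.93 y 0.011
[411. 281.] 49 theta -2.85 y -0.072
[411. 281.] 49 theta 0.73 y -0.039
[ 34. 327.] 390 theta -1.46 y 0.281
[ 34. 327.] 390 theta -0.07 y 0.189
```

>>> {"method": "arm_command", "body": {"delta_pos": [[-0.9,0,0],[-0.9,0,0],[-0.9,0,0.1],[0,0,1],[0,0,1],[0,0,0.9],[0.7,0,0],[0.7,0,0],[0.6,0,0],[0,0,0]], "rotation": [[0,0.08,0],[0,0,0],[0,0,0],[0,0,0],[0,0,0],[0,0,0],[0,0,0],[0,0,0],[0,0,0],[0,0,0]]}}

```text
clock: 8.2
position: [0.5774, 0.0046, 0.0945]
tool_rot: [3.089, 1.551, -0.115]
force: [-0.4, -0.3, 0.6]
grip_width: 0.0
```

>>> {"method": "arm_command", "body": {"delta_pos": [[0,0,-0.5],[0,0,-0.5],[0,0,-0.5],[0.1,0,-0.33],[0.1,0,-0.33]], "rotation": [[0,0,0],[0,0,0],[0,0,0],[0,0,0],[0,0,0]]}}

```text
clock: 8.7
position: [0.6421, 0.0007, 0.0919]
tool_rot: [3.052, 1.555, -0.151]
force: [-7.4, 0.4, 0.8]
grip_width: -0.0002
```

```bash
python3 - <<'E'
from h import *
rel([.180,0,.08],RH); wballs('a7')
E
```

```text
t 8.7 bench [0.1563 0.002  0.0919] F [-7.4  0.4  0.8] w -0.0002
tool-frame shift/30mm [ 0.41  0.07 -0.78] rot/6deg [-0.02 -0.15 -0.01]
[321. 234.] 235 theta -3.03 y 0.002
[321. 234.] 235 theta 0.58 y 0.002
[322. 262.] 170 theta -2.64 y 0.001
[322. 262.] 170 theta 0.37 y 0.001
[ 35. 306.] 249 theta -1.14 y 0.255
[ 35. 306.] 249 theta -0.59 y 0.215
```

>>> {"method": "arm_command", "body": {"delta_pos": [[0,0,-0.3],[0.12,0,-0.3],[0.22,0,-0.2],[0.15,0,-0.08]], "rotation": [[0,-0.15,0],[0,0,0],[0,0,0],[0,0,0]]}}

```text
clock: 9.15
position: [0.6695, -0.0012, 0.0765]
tool_rot: [1.08, 1.569, -2.123]
force: [-3.6, -0.5, 3.3]
grip_width: -0.0002
```

```bash
python3 - <<'E'
from h import *
rel([.180,0,.08],RH); wballs('a8')
im=optics.grab_frame('top')[:,:,::-1]; cv2.imwrite('pics/t8.png',cv2.resize(im[155:260,240:400],None,fx=5,fy=5,interpolation=2))
E
```

```text
t 9.15 bench [0.1838 0.0018 0.0765] F [-3.6 -0.5  3.3] w -0.0002
tool-frame shift/30mm [-0.12  0.06  0.13] rot/6deg [-0.02  0.01 -0.01]
[320. 236.] 128 theta 2.7 y 0.002
[320. 236.] 128 theta 1.18 y 0.002
[322. 262.] 164 theta 3.13 y 0.001
[322. 262.] 164 theta 0.92 y 0.001
[ 34. 327.] 399 theta -1.47 y 0.282
[ 34. 327.] 399 theta -0.04 y 0.187
```

>>> {"method": "arm_command", "body": {"delta_pos": [[-0.9,0,0],[-0.9,0,0],[-0.9,0,0.1],[0,0,1],[0,0,1],[0,0,0.9],[0.7,0,0],[0.6,0,0],[0.5,0,0],[0,0,0]], "rotation": [[0,0,0],[0,0,0],[0,0,0],[0,0,0],[0,0,0],[0,0,0],[0,0,0],[0,0,0],[0,0,0],[0,0,0]]}}

```text
clock: 10.25
position: [0.5779, 0.0052, 0.107]
tool_rot: [3.134, 1.559, -0.068]
force: [0.2, -0.2, 0.6]
grip_width: 0.0004
```

>>> {"method": "arm_command", "body": {"delta_pos": [[0,0,-0.3],[0,0,-0.25],[0,0,-0.2],[0,0,-0.2]], "rotation": [[0,0,0],[0,0,0],[0,0,0],[0,0,0]]}}

```text
clock: 10.65
position: [0.609, 0.0036, 0.1099]
tool_rot: [-3.119, 1.558, -0.039]
force: [-3.7, 1.4, 3.4]
grip_width: -0.0
```

```bash
python3 - <<'E'
from h import *
rel([.130,0,.11],RH); wballs('a9')
E
```

```text
t 10.65 bench [0.1231 0.0029 0.1099] F [-3.7  1.4  3.4] w -0.0
tool-frame shift/30mm [-0.    0.1  -0.23] rot/6deg [-0.01 -0.13  0.  ]
[321. 236.] 818 theta -2.33 y 0.003
[321. 236.] 818 theta -0.11 y 0.003
[344. 259.] 42 theta -1.95 y -0.015
[344. 259.] 42 theta -0.34 y -0.009
```

In contact. I'll advance in small steps until the stop.

>>> {"method": "arm_command", "body": {"delta_pos": [[0,0,-0.15],[0,0,-0.15]], "rotation": [[0,-0.1,0],[0,0,0]]}}

```text
clock: 10.9
position: [0.6142, 0.0033, 0.1097]
tool_rot: [0.076, 1.563, -3.126]
force: [-52.3, 4.0, 39.3]
grip_width: -0.0001
```

>>> {"method": "arm_command", "body": {"delta_pos": [[0,0,-0.15],[0,0,-0.15]], "rotation": [[0,0,0],[0,0,0]]}}

```text
clock: 11.1
position: [0.6133, 0.0038, 0.1083]
tool_rot: [0.074, 1.541, -3.127]
force: [-36.7, 1.2, 28.1]
grip_width: 0.0001
```

```bash
python3 - <<'E'
from h import *
state(); wballs('a10')
im=optics.grab_frame('top')[:,:,::-1]; cv2.imwrite('pics/t10.png',cv2.resize(im[155:260,240:400],None,fx=5,fy=5,interpolation=2))
E
```

```text
t 11.1 bench [0.1274 0.0034 0.1083] F [-36.7   1.2  28.1] w 0.0001
[322. 238.] 877 theta -2.3 y 0.003
[322. 238.] 877 theta -0.03 y 0.003
```

View pics/t10.png

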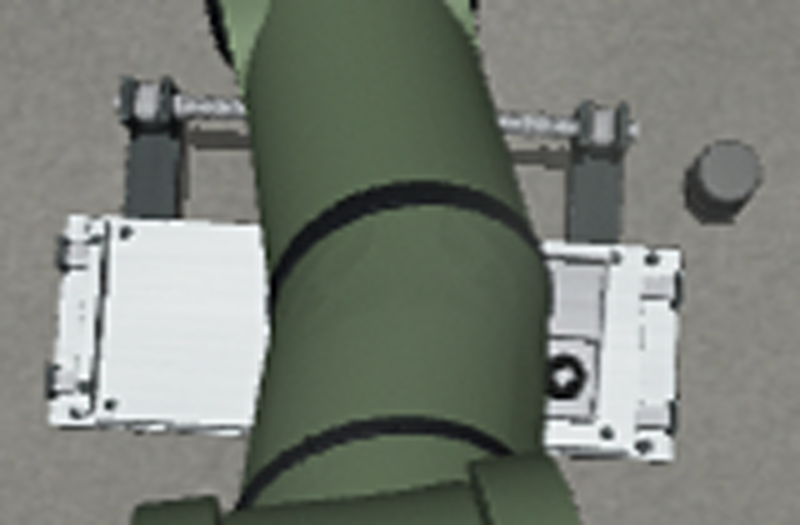

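The top view shows both decks drawn in, with the brackets at crop x 150 and 603 (they were 140 and 613). The arm hides the joint. The hard stop was felt at about 50 N with the spoke upright, so I'll retreat and rise.

>>> {"method": "arm_command", "body": {"delta_pos": [[0,0,0.3],[0,0,0.6],[-0.3,0,0.7],[-0.9,0,0.3],[-0.9,0,0],[-0.9,0.3,0],[-0.3,0.7,0]], "rotation": [[0,0,0],[0,0,0],[0,0,0],[0,0,0],[0,0,0],[0,0,0],[0,0,0]], "gripper": -0.4}}

```text
clock: 11.9
position: [0.5558, -0.0207, 0.2118]
tool_rot: [0.041, 1.54, 3.127]
force: [1.2, -0.6, -0.3]
grip_width: 0.0601
```

```bash
python3 - <<'E'
from h import *
rows([0,-.205,.17],RP,18)
E
```

```text
t 11.9 bench [ 0.0714 -0.0244  0.2118] F [ 1.2 -0.6 -0.3] w 0.0601
[0.08, 0.33, 0.13],[0.08, 0.32, 0.16],[0.08, 0.31, 0.19],[0.08, 0.29, 0.21],[0.08, 0.27, 0.24],[0.08, 0.25, 0.26],[0.08, 0.22, 0.28],[0.08, 0.2, 0.3],[0.08, 0.17, 0.32],[0.08, 0.14, 0.33],[0.08, 0.11, 0.34],[0.08, 0.08, 0.35],[0.08, 0.05, 0.35],[0.08, 0.02, 0.36],[0.08, -0.01, 0.36],[0.08, -0.04, 0.36],[0.08, -0.07, 0.35],[0.08, -0.1, 0.34],
rot [-0.83, 0.01, 0.01] x 18
```

>>> {"method": "arm_command", "body": {"delta_pos": [[0,0.35,0.15],[0,0.33,0.18],[0,0.31,0.2],[0,0.29,0.23],[0,0.27,0.26],[0,0.24,0.28],[0,0.2,0.3],[0,0.17,0.33],[0,0.14,0.34]], "rotation": [[-0.95,0,0],[-0.95,0,0],[-0.95,0,0],[-0.95,0,0],[-0.95,0,0],[-0.95,0,0],[-0.95,0,0],[-0.95,0,0],[-0.95,0,0]]}}

```text
clock: 12.8
position: [0.5176, -0.1178, 0.2178]
tool_rot: [-0.793, 1.552, -3.063]
force: [0.5, -0.1, -0.0]
grip_width: 0.0599
```

>>> {"method": "arm_command", "body": {"delta_pos": [[0,0.1,0.35],[0,0.07,0.36],[0,0.04,0.36],[0,0,0.36],[0,0,0.36],[0,-0.04,0.36],[0,-0.04,0.36],[0,0,0.3]], "rotation": [[-0.9,0,0],[-0.9,0,0],[-0.9,0,0],[-0.9,0,0],[-0.9,0,0],[-0.9,0,0],[-0.9,0,0],[0,0,0]]}}

```text
clock: 13.6
position: [0.4925, -0.2036, 0.2206]
tool_rot: [-1.253, 1.559, -2.835]
force: [-0.2, -0.6, 0.5]
grip_width: 0.0599
```

```bash
python3 - <<'E'
from h import *
rel([0,-.205,.13],RP)
im=optics.grab_frame('side')[:,:,::-1]
a=cv2.resize(im[165:305,245:385],(600,600),interpolation=2); cv2.imwrite('pics/j1.png',a)
c=optics.camera_params('wrist');print(c['origin']-monitor.observe()['position'])
E
```

```text
t 13.6 bench [ 0.0192 -0.2108  0.2206] F [-0.2 -0.6  0.5] w 0.0599
tool-frame shift/30mm [ 3.02 -0.6  -0.23] rot/6deg [0.46 0.04 0.11]
[0.00228258 0.0680238  0.16372806]
```

View pics/j1.png

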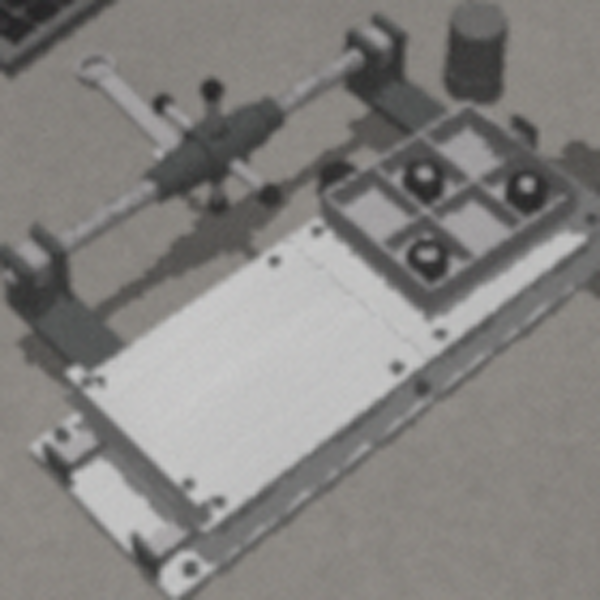

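The side view shows the joint closed to a hairline at (300–425, 245–355). The tray is still on the loading deck with three mounts standing. Now I'll descend behind it.

>>> {"method": "arm_command", "body": {"delta_pos": [[0.3,-0.3,0],[0.6,-0.3,0],[0.9,0,-0.05],[0.9,0,0],[0.9,0,0],[0.9,0,0],[0.5,0,0],[0,0,0]], "rotation": [[0.3,0.04,0.1],[0.2,0,0],[0,0,0],[0,0,0],[0,0,0],[0,0,0],[0,0,0],[0,0,0]]}}

```text
clock: 14.45
position: [0.4781, -0.2032, 0.067]
tool_rot: [1.354, 1.564, -0.316]
force: [-0.2, -0.0, 0.8]
grip_width: 0.06
```

```bash
python3 - <<'E'
from h import *
rel([0,-.205,.065],RP)
im=optics.grab_frame('side')[:,:,::-1]
a=cv2.resize(im[150:270,300:420],(600,600),interpolation=2)
w=optics.grab_frame('wrist')[:,:,::-1]; cv2.imwrite('pics/j2w.png',w)
w=np.clip(255*(w[200:400,220:420]/255.)**.6,0,255).astype(np.uint8)
cv2.imwrite('pics/j2.png',np.hstack([cv2.resize(a,(400,400)),cv2.resize(w,(400,400))]))
p=monitor.observe()['position']
for d in (-.03,-.015,0,.014): print(d,[((u-300)*400/120,(v-150)*400/120) for u,v in [proj('side',p+Rb@[0,.011,-d]+0*p)]],[((u-220)*2,(v-200)*2) for u,v in [proj('wrist',p+Rb@[0,.011,-d])]])
E
```

```text
t 14.45 bench [ 0.0047 -0.2113  0.067 ] F [-0.2 -0.   0.8] w 0.06
tool-frame shift/30mm [ 0.06 -0.17 -0.21] rot/6deg [-0.37  0.01 -0.06]
-0.03 [(np.float64(253.143054226951), np.float64(122.70455805389086))] [(np.float64(205.3397538274237), np.float64(90.66646031749872))]
-0.015 [(np.float64(251.31465230004895), np.float64(134.25630924090748))] [(np.float64(204.68284116390817), np.float64(67.93464089145124))]
0 [(np.float64(249.51837227516418), np.float64(145.60511587055024))] [(np.float64(204.13280354027734), np.float64(48.876755194625275))]
0.014 [(np.float64(247.87008466729918), np.float64(156.018913871168))] [(np.float64(203.69521785461893), np.float64(33.699249717665964))]
```

View pics/j2.png

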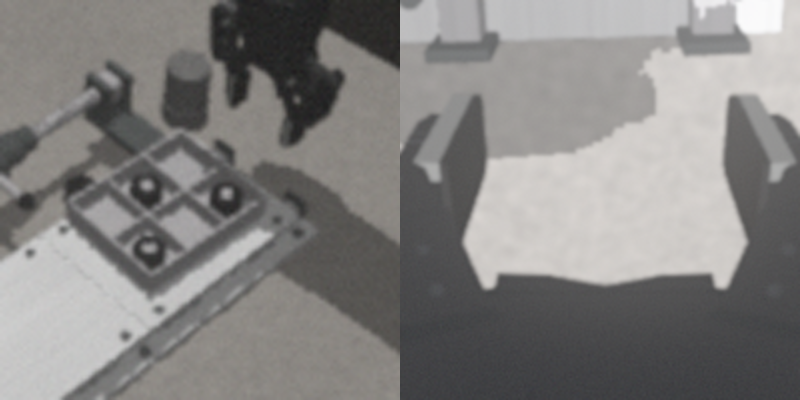

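The side half shows the fingertips at (235,103) and (290,142), clear behind the tray. The wrist half shows the tip edges at v≈95. Both put the tips about 30 mm above the TCP reading, at z≈0.097. I'll lower 31 mm and square up.

>>> {"method": "arm_command", "body": {"delta_pos": [[0.4,-0.15,0],[0.6,0,0],[0.05,0,-0.1],[0,0,0]], "rotation": [[-0.37,0,-0.06],[0,0,0],[0,0,0],[0,0,0]]}}

```text
clock: 14.95
position: [0.4763, -0.2008, 0.0389]
tool_rot: [0.99, 1.563, -0.636]
force: [0.6, -0.0, 1.1]
grip_width: 0.06
```

```bash
python3 - <<'E'
from h import *
rel([0,-.175,.036],RP)
E
```

```text
t 14.95 bench [ 0.0028 -0.209   0.0389] F [ 0.6 -0.   1.1] w 0.06
tool-frame shift/30mm [ 0.09 -0.09 -1.14] rot/6deg [ 0.04  0.04 -0.06]
```

>>> {"method": "arm_command", "body": {"delta_pos": [[0,-0.05,-0.3],[0,0,-0.3],[0,0,-0.3],[0,0,-0.2],[0,0,-0.2]], "rotation": [[0,0,0],[0,0,0],[0,0,0],[0,0,0],[0,0,0]]}}

```text
clock: 15.45
position: [0.478, -0.159, 0.041]
tool_rot: [1.051, 1.56, -0.575]
force: [1.1, -3.8, -0.3]
grip_width: 0.0597
```

>>> {"method": "arm_command", "body": {"delta_pos": [[0,0,-0.2],[0,0,-0.2],[0,0,-0.2],[0,0,-0.2]], "rotation": [[0,0,0],[0,0,0],[0,0,0],[0,0,0]]}}

```text
clock: 15.85
position: [0.4794, -0.1339, 0.041]
tool_rot: [0.963, 1.559, -0.664]
force: [0.0, -5.5, 0.4]
grip_width: 0.06
```

```bash
python3 - <<'E'
from h import *
rel([0,.025,.036],RP)
im=optics.grab_frame('side')[:,:,::-1]
cv2.imwrite('pics/k.png',im)
def mounts():
    m=(im.max(2)<40).astype(np.uint8); m[:, :290]=0; m[:,385:]=0; m[:190]=0; m[250:]=0
    n,l,s,c=cv2.connectedComponentsWithStats(m); print([(c[i].round(1),s[i,4]) for i in range(1,n) if s[i,4]>8])
mounts()
a=cv2.imread('pics/side0.png'); im=a; mounts()
E
```

```text
t 15.85 bench [ 0.0019 -0.142   0.041 ] F [ 0.  -5.5  0.4] w 0.06
tool-frame shift/30mm [ 0.13 -0.05 -5.57] rot/6deg [ 0.03  0.06 -0.09]
[]
[]
```

>>> {"method": "arm_command", "body": {"delta_pos": [[0.02,0,-0.2],[0.02,0,-0.2],[0,0,-0.2],[0,0,-0.2],[0,0,-0.2],[0,0,-0.2],[0,0,-0.2],[0,0,-0.2]], "rotation": [[0,0.05,-0.09],[0,0,0],[0,0,0],[0,0,0],[0,0,0],[0,0,0],[0,0,0],[0,0,0]]}}

```text
clock: 16.7
position: [0.4824, -0.0861, 0.0402]
tool_rot: [-0.371, 1.566, -2.001]
force: [-0.1, -5.5, 2.8]
grip_width: 0.0597
```

```bash
python3 - <<'E'
from h import *
rel([0,.025,.038],RP)
im=optics.grab_frame('side')[:,:,::-1]
cv2.imwrite('pics/k2.png',cv2.resize(im[165:305,245:385],(600,600),interpolation=2))
E
```

```text
t 16.7 bench [ 0.0021 -0.0942  0.0402] F [-0.1 -5.5  2.8] w 0.0597
tool-frame shift/30mm [ 0.06 -0.07 -3.97] rot/6deg [0.   0.04 0.02]
```

View pics/k2.png

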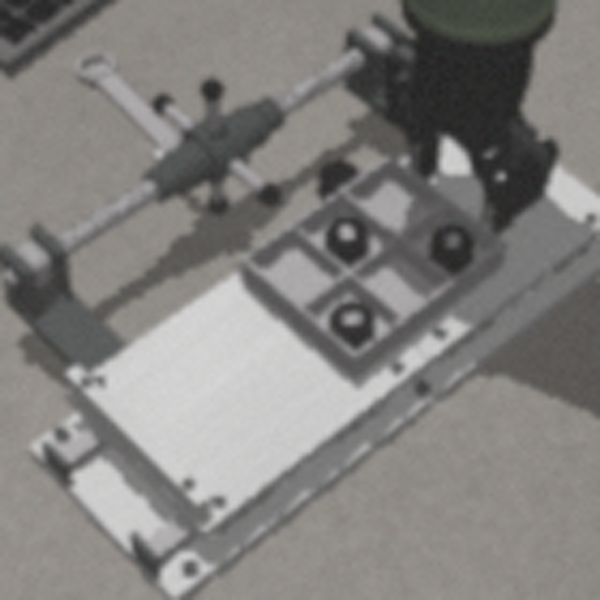

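The tray is straddling the closed joint, flat, pushed by both fingertips, with all three mounts upright. I'll continue.

>>> {"method": "arm_command", "body": {"delta_pos": [[0.02,-0.03,-0.2],[0.02,-0.03,-0.2],[0.01,0,-0.2],[0,0,-0.2],[0,0,-0.2],[0,0,-0.2],[0,0,-0.2],[0,0,-0.2],[0,0,-0.2],[0,0,-0.2]], "rotation": [[0,0.04,0],[0,0,0],[0,0,0],[0,0,0],[0,0,0],[0,0,0],[0,0,0],[0,0,0],[0,0,0],[0,0,0]]}}

```text
clock: 17.75
position: [0.4842, -0.0277, 0.0394]
tool_rot: [-0.458, 1.566, -2.095]
force: [-0.1, -7.1, 3.4]
grip_width: 0.0598
```

>>> {"method": "arm_command", "body": {"delta_pos": [[0,0,-0.2],[0,0,-0.2],[0,0,-0.2],[0,0,-0.2],[0,0,-0.15],[0,0,-0.15]], "rotation": [[0,0,0],[0,0,0],[0,0,0],[0,0,0],[0,0,0],[0,0,0]]}}

```text
clock: 18.35
position: [0.4857, 0.004, 0.0394]
tool_rot: [-0.494, 1.563, -2.133]
force: [-0.3, -6.7, 3.7]
grip_width: 0.0599
```

```bash
python3 - <<'E'
from h import *
rel([0,.029,.038],RP)
E
```

```text
t 18.35 bench [-0.0001 -0.004   0.0394] F [-0.3 -6.7  3.7] w 0.0599
tool-frame shift/30mm [ 0.04 -0.01 -1.1 ] rot/6deg [-0.08  0.07  0.04]
```

>>> {"method": "arm_command", "body": {"delta_pos": [[0,0,-0.15],[0,0,-0.15],[0,0,-0.12],[0,0,-0.12],[0,0,-0.12]], "rotation": [[-0.08,0.05,0],[0,0,0],[0,0,0],[0,0,0],[0,0,0]]}}

```text
clock: 18.85
position: [0.4863, 0.0231, 0.0393]
tool_rot: [-0.997, 1.564, -2.63]
force: [-0.2, -5.2, 2.9]
grip_width: 0.0598
```

```bash
python3 - <<'E'
from h import *
rel([0,.029,.038],RP)
E
```

```text
t 18.85 bench [-0.0006  0.0151  0.0393] F [-0.2 -5.2  2.9] w 0.0598
tool-frame shift/30mm [ 0.04  0.02 -0.46] rot/6deg [-0.02  0.03  0.05]
```

>>> {"method": "arm_command", "body": {"delta_pos": [[0,0,-0.12],[0,0,-0.12],[0,0,-0.12]], "rotation": [[0,0,0],[0,0,0],[0,0,0]]}}

```text
clock: 19.15
position: [0.4864, 0.0331, 0.0393]
tool_rot: [-0.935, 1.562, -2.57]
force: [0.8, -5.2, 4.5]
grip_width: 0.0598
```

>>> {"method": "arm_command", "body": {"delta_pos": [[0,0,-0.1],[0,0,-0.1]], "rotation": [[0,0,0],[0,0,0]]}}

```text
clock: 19.35
position: [0.4865, 0.0387, 0.0393]
tool_rot: [-0.901, 1.561, -2.537]
force: [0.3, -5.3, 4.0]
grip_width: 0.0595
```

>>> {"method": "arm_command", "body": {"delta_pos": [[0,0,-0.1],[0,0,-0.1]], "rotation": [[0,0,0],[0,0,0]]}}

```text
clock: 19.55
position: [0.4861, 0.0421, 0.0392]
tool_rot: [-0.781, 1.557, -2.42]
force: [0.9, -29.8, 7.7]
grip_width: 0.0597
```

```bash
python3 - <<'E'
from h import *
rel([0,.029,.038],RP)
im=optics.grab_frame('top'); cv2.imwrite('pics/t20.png',im[:,:,::-1])
# tray wall / deck brightness along the tray's mid line on deck plane toward fence
for xb in (-.062,-.03,0,.03):
    print(xb,[int(im[int(round(v)),int(round(u))].mean()) for u,v in [proj('top',W([xb,y,.05])) for y in np.arange(.08,.2,.004)]])
E
```

```text
t 19.55 bench [-0.0019  0.0341  0.0392] F [  0.9 -29.8   7.7] w 0.0597
tool-frame shift/30mm [0.04 0.07 0.17] rot/6deg [-0.07  0.09  0.09]
-0.062 [69, 69, 66, 62, 59, 50, 124, 223, 232, 230, 230, 229, 230, 229, 230, 227, 227, 227, 226, 227, 225, 228, 229, 199, 221, 234, 232, 122, 181, 111]
-0.03 [72, 71, 70, 68, 67, 67, 64, 61, 56, 51, 98, 139, 69, 186, 101, 148, 194, 204, 88, 22, 27, 145, 163, 104, 40, 51, 69, 192, 229, 228]
0 [72, 72, 72, 71, 69, 69, 68, 67, 65, 65, 57, 108, 115, 113, 111, 111, 112, 24, 8, 75, 90, 87, 85, 93, 180, 200, 92, 137, 221, 227]
0.03 [73, 73, 73, 73, 72, 72, 71, 71, 71, 70, 69, 66, 53, 92, 95, 94, 91, 89, 85, 82, 79, 25, 179, 195, 193, 198, 98, 207, 223, 222]
```

The force jumped to 30 N, so the tray is at the fence. I'll back straight off, then rise and clear the view.

>>> {"method": "arm_command", "body": {"delta_pos": [[0,0,0.2],[0,0,0.5],[0,0,0.8],[0,0,0.9],[-0.5,0,0.9],[-0.9,0,0.9],[-0.9,0,0.9],[-0.9,0,0.9],[-0.9,0,0.9],[-0.5,0,0.9]], "rotation": [[0,0,0],[0,0,0],[0,0,0],[0,0,0],[0,0,0],[0,0,0],[0,0,0],[0,0,0],[0,0,0],[0,0,0]]}}

```text
clock: 20.6
position: [0.4701, -0.1913, 0.1809]
tool_rot: [-1.488, 1.556, -3.116]
force: [0.1, -0.2, -1.2]
grip_width: 0.0598
```

>>> {"method": "arm_command", "body": {"delta_pos": [[0,0,0.8],[0,0,0.8],[0,0,0.8],[0,0,0.8],[0,0,0]], "rotation": [[0,0,0],[0,0,0],[0,0,0],[0,0,0],[0,0,0]]}}

```text
clock: 21.1
position: [0.4645, -0.2934, 0.1834]
tool_rot: [-1.494, 1.56, -3.125]
force: [-1.3, 0.8, -0.5]
grip_width: 0.0599
```

```bash
python3 - <<'E'
from h import *
state()
im=optics.grab_frame('top'); cv2.imwrite('pics/t21.png',im[:,:,::-1])
g=im.astype(int).mean(2)
# tray: grey (walls+floor) region on left deck; specimens: dark blobs
sub=np.zeros(g.shape,np.uint8); P=np.array([proj('top',W([x,y,.05])) for x,y in [(-.068,.0),(.068,.0),(.068,.188),(-.068,.188)]]).round().astype(int)
cv2.fillConvexPoly(sub,P,1); 
m=((g<218)&(sub>0)).astype(np.uint8); m=cv2.morphologyEx(m,cv2.MORPH_CLOSE,np.ones((5,5)));m=cv2.morphologyEx(m,cv2.MORPH_OPEN,np.ones((7,7)))
k=max(cv2.findContours(m,0,2)[0],key=cv2.contourArea); q=cv2.boxPoints(cv2.minAreaRect(k))
c=np.array([B(plane('top',*p,.08)) for p in q]); print('corners bench',c[:,:2].round(3).tolist(),'centre',c.mean(0)[:2].round(4))
for i in range(4): e=c[(i+1)%4]-c[i]; print('edge len',np.linalg.norm(e).round(3),'ang',np.degrees(np.arctan2(e[1],e[0])).round(1))
d=((g<60)&(sub>0)).astype(np.uint8); n,l,s,ce=cv2.connectedComponentsWithStats(d)
for i in range(1,n):
    if s[i,4]>15: print('mount?',s[i].tolist(),B(plane('top',*ce[i],.077))[:2].round(3))
# joint: darkness profile along y near the joint
for xb in (-.03,.0,.03): print([int(g[int(round(v)),int(round(u))]) for u,v in [proj('top',W([xb,y,.05])) for y in np.arange(-.02,.02,.003)]])
E
```

```text
t 21.1 bench [-0.0034 -0.3021  0.1834] F [-1.3  0.8 -0.5] w 0.0599
corners bench [[-0.071, 0.183], [0.062, 0.186], [0.062, 0.041], [-0.071, 0.039]] centre [-0.0046  0.1123]
edge len 0.134 ang 1.5
edge len 0.146 ang -90.1
edge len 0.133 ang -179.4
edge len 0.144 ang 90.0
mount? [276, 208, 8, 9, 44] [0.024 0.114]
mount? [259, 223, 10, 9, 50] [-0.03   0.162]
mount? [289, 224, 8, 9, 43] [-0.029  0.067]
[222, 223, 223, 223, 222, 224, 224, 191, 191, 216, 225, 224, 224, 223]
[225, 226, 226, 226, 224, 225, 226, 227, 226, 224, 223, 222, 222, 222]
[225, 225, 225, 225, 225, 225, 228, 177, 177, 212, 224, 222, 223, 223]
```

```bash
python3 -c "
from h import *
state(); print(bot.job_done())"
```

```text
t 21.15 bench [-0.0032 -0.3004  0.1834] F [0.6 0.5 0.2] w 0.0596
the job is handed in; nothing more can be done
None
```

I closed the joint, pushed the tray across it to the end fence, and handed the job in at 21 s of the 72 s allowed. No verdict was reported.

- **Turnbuckle:** I turned it with four pushes on successive spokes until it hit its hard stop, with about 65 N at the wrist and a spoke upright. The side picture then showed the joint closed to a hairline, with the tray still on the loading deck.
- **Tray:** I pushed it with both fingertips across the closed joint at about 5–7 N. The force jumped to 30 N at the fence, and I backed straight off without lifting.
- **Last checks (top view, measured):**
  - The tray centre is at about y 0.11 m from the bench origin, where 0.110 is touching the fence.
  - It is about 3–5 mm off the middle line.
  - It is square to within about 1.5°.
  - All three specimens are in their cells with the same spacing as at the start.
  - The gripper is clear of everything.

**Disagreements and gaps:**
- **Fingertip height:** both cameras put the fingertips 15–30 mm above the reported TCP, where 14 mm below it was stated. The first push passed over the handle because of this, so I used the camera heights after that.
- **Tray outline:** the top-view mask came out too wide across the bench (0.134 m for a 0.110 m tray), so the sideways position rests on the specimens instead.
- **Not re-measured:** I had used all 12 picture views by then, so I did not look again at whether the specimens stand upright, and I did not re-measure the bystanders.

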